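# Find the concealed catch and release the case drawer

## Robot

A 7-joint arm with a two-finger parallel gripper is mounted at the origin on the work surface; the furniture and walls round the work are solid. World frame = base frame: x ahead of the robot, y to its left, z up, the work surface at z = 0. Lengths are in m, angles in rad, forces in N, time in s.
With the tool pointing down it reaches from about 0.4 to 0.85 m from the base axis. Payload 4.5 kg.
Tool frame: the origin (TCP) lies between the finger pads; the fingertips stand 14 mm ahead of it and the grasp point (between the pads) lies 5 mm behind it; x points along the fingers, z is the direction in which the jaws open and shut, and the axes are right-handed (so a half turn about x gives the same grasp; the last joint's range is limited). The gripper opens to 88 mm and grips with 3 to 60 N. Pads are 18 mm wide; open, the fingers measure 123 mm over their backs; the gripper's body (75 mm by 187 mm) begins 45 mm behind the grasp point.
Start: joints at [-1.1, 0.689, -0.195, 1.565, 0.157, 0.902, -0.215], TCP at [0.264, 0.566, 0.253] pointing down, gripper open.
Joint ranges: [-3.01, 3.01], [-0.46, 2.08], [-1.47, 1.51], [0.13, 2.56], [-1, 4.14], [0.04, 2.09], [-2.66, 2.66]. Speed limits (rad/s): [2.57, 2.57, 3.14, 3.14, 3.14, 3.14, 3.14].

## Interface

Orientations are given as a unit quaternion [x, y, z, w].
In Python, from plant import r, cams gives the robot as it stands.
- The arm moves only by the tool apply_moves, never from a script. Its arguments are lists of equal length, an entry for each row: "travel": the shift along the world's x, y, z in cm, a list of three; "roll": the turn about the world's z in degrees; "gripper": the finger opening in cm, from 0 to 8.81. In form: {"travel": [[x, y, z], ...], "roll": [roll, ...], "gripper": [gripper, ...]}. A call has exactly 8 rows; each row is the pose to reach, as a shift and turn from the pose commanded when the call began; what a row does not reach only later rows make up. A row lasts 1/12 s, in which the tool goes at most 41.7 mm and 7.16 degrees, less where a joint would pass 70% of its speed; a pose out of reach is approached as far as the arm can. A call with a gripper value outside its range is refused whole. The fingers move at their own pace and stop on an object; "newtons" is the grip in N (left out, the last holds). Time passes only in rows, so rows that repeat a pose let the fingers close, or fill a call up. It gives the time, the measured TCP pose, the force and the opening at its end, in the units of the state.
- r.get_state(): the state, without advancing time (a new reading comes with each control period).
- cams.snapshot(name): name is "side" or "top"; returns a dict with "image" (400x640x3 uint8, red, green, blue), "fx", "fy", "cx", "cy" (pixels), "dist" ([k1, k2, p1, p2, k3] as OpenCV has them; the pictures are not rectified), "R" (3x3) and "t" (3): a world point X has camera coordinates R X + t. Camera axes: x right, y down, z forward; pixel columns grow to the right and rows downward; lengths in m; the calibration is good to about 2 mm. A picture is of the moment at which its call begins. There is no depth.
- r.finish_job(): hands the job in, once; it reports no verdict.
The state is a dict: "clock": time; "q": joint angles; "qd": joint speeds; "joint_torque": joint torques, N m; "tool_pos": TCP position; "eef_rot": TCP orientation; "contact_force": force on the tool from outside, world axes, zero at the start; "moment": the same for the moment, N m; "opening": opening from 0.0 (shut) to 1.0 (fully open).
Only numpy, scipy, OpenCV 4.12 (cv2) and the standard library are available. Lean on these libraries where they do the work, as an engineer would, in place of code of your own. Each camera call takes 0.05 s, during which the arm holds its last target. There are 200 camera calls.

## Task

The drawer of the flat wooden sample case is shut and has no handle: one of the four square tiles let into the case's top is the concealed catch, and it looks just like the other three. Feel across the tiles with the fingertips, pressing each gently, until you find the one that gives, and press that one in so that the drawer springs out; then take the hand away. Do not pull at the drawer or touch it at all, do not grasp or lift anything, and leave the tin and the label roll on the case, and everything else standing about, where they are.

Things in the scene. Friction and masses are not known exactly. Their poses are not given: they have to be found in the camera images.
- case: Low flat wooden case, fixed to the table, 156 (x, drawer front included) x 280 (y) x 70 (z) mm. Origin at the middle of its underside on the table; x points from the drawer front to the back, away from the robot, y along its length, z up. Top panel 70 mm above the origin. Behind the tiles is a plain ledge 78 mm deep, on which the tin and the label roll lie.
- tile_row (a point): Middle of the row of four lighter wooden tiles let into the top panel, at the height of their faces (69 mm above the table, 1 mm below the panel), 30 mm in front of the case's origin; axes as the case's. Each tile is 52 x 52 mm with 1 mm of gap round it; centres at y = -96, -32, +32 and +96 mm from this point. Shut fingertips fit within a tile.
- drawer (a joint): How far the drawer stands out of the case towards the robot, m: 0 to 0.002 while the catch holds it; released, a spring slides it to its stop at 0.045 in about 1 s. The catch is one of the four tiles, a different one each time; the others, bedded on rubber, give 2 mm at most (10 N a mm). It sinks 6 mm straight down against a spring (2 N, rising to about 8 N), lets the drawer go about 4 mm down, and rises again.
- drawer_front (a point): Middle of the outer face of the plain drawer front (276 mm wide, 50 mm high), 32 mm above the table; it looks towards the robot.
- tin: Small round tin, 59 mm across and 26 mm high, standing loose on the ledge behind the tiles, its centre about 70 mm behind the line of tile centres. Origin at the centre of its underside. Leave it alone.
- label_roll: Roll of blank labels lying flat and loose on the same ledge, 64 mm across, 26 mm high. Origin at the centre of its underside. Leave it alone.
- dropper_a: Amber dropper bottle, 39 mm across, 102 mm high, on the right. Origin at the centre of its underside. Leave it alone.
- dropper_b: Amber dropper bottle, 39 mm across, 102 mm high, behind the case. Origin at the centre of its underside. Leave it alone.
- warmer: Round vial warmer, grey dome on a black base, 122 x 112 mm, 56 mm high, on the right. Origin at the centre of its underside. Leave it alone.
- spray: Trigger spray bottle, 86 x 55 mm, 194 mm high, behind the case on the left. Origin at the centre of its underside. Leave it alone.

How it is judged:
At the end, for the whole second after the job is handed in: The drawer stands out by more than 40 mm (its stop is at 45 mm), the tin and the label roll still lie on the case, and the robot touches nothing (value of joint drawer above 0.04 m and height (world z) of each of tin, label_roll above 0.065 m and angle between each of tin, label_roll's own z axis and vertical below 0.1 rad).
It fails at once if the robot touches the drawer (more than 1 N): it must be let out by the catch alone (contact force between any of the fingers, the arm and drawer above 1 N).
It fails at once if the fingers press anything with more than 50 N (contact force between the fingers and anything else above 50 N).
It fails at once if the tin or another bystander is moved or lifted by more than 15 mm (distance of any of tin, label_roll, dropper_a, dropper_b, warmer, spray from where it was at the start of the episode above 0.015 m).
It also fails if it takes over 48 s, if anything falls off the work surface, if the arm or the gripper's body presses on something with over 40 N, if the wrist force passes 120 N, or if a joint passes its speed limit or range.

## Working session

There is one attempt and no reset: what is moved stays moved. The work goes in short steps, Python scripts to look and compute and a tool call to move; the robot and the scene stay as the last step left them, time stands still between calls to the robot, and variables do not carry over. Pictures are saved under pics/ and viewed, about 8 in all and at most 12, crops included, and the job is handed in when it is done.

Besides the shell and the picture viewer there is one more tool, called by a JSON object that holds its "api" and its "payload". apply_moves: Moves the arm, as the interface text tells. Its arguments: {"type":"object","properties":{"travel":{"type":"array","items":{"type":"array","items":{"type":"number"}}},"roll":{"type":"array","items":{"type":"number"}},"gripper":{"type":"array","items":{"type":"number"}},"newtons":{"type":"number"}},"required":["travel","roll","gripper"]}

```bash
mkdir -p pics
python3 - <<'E'
from plant import r,cams
import cv2,pickle
s=r.get_state();print(s['clock'],s['tool_pos'],s['eef_rot'],s['contact_force'],s['opening'])
for n in('top','side'):
    d=cams.snapshot(n);pickle.dump(d,open(n+'.pkl','wb'));cv2.imwrite(f'pics/{n}0.png',d['image'][:,:,::-1])
    print(n,d['fx'],d['cx'],d['cy'],d['dist'],d['R'],d['t'])
E
```

```text
0.0 [0.26417959 0.56574749 0.25194059] [-0.38021932  0.59694326  0.37943325  0.59592149] [-0.55619491 -0.33094266  0.73503057] 1.0006849441911274
top 409.4116804934656 316.61953138656634 201.19124672424013 [-0.09453702  0.          0.          0.          0.        ] [[-0.00161383 -0.99987937 -0.01544812]
 [-0.99548873  0.00307186 -0.09483014]
 [ 0.09486615  0.01522539 -0.9953736 ]] [0.1105851  0.53524397 0.98600012]
side 394.24446906793696 321.49738208530914 194.02489027845957 [-0.02330052  0.          0.          0.          0.        ] [[-0.99962506 -0.01823968  0.02042185]
 [-0.02622223  0.42299098 -0.9057544 ]
 [ 0.00788241 -0.9059503  -0.42331067]] [0.50523244 0.01606403 1.14845082]
```

View pics/top0.png

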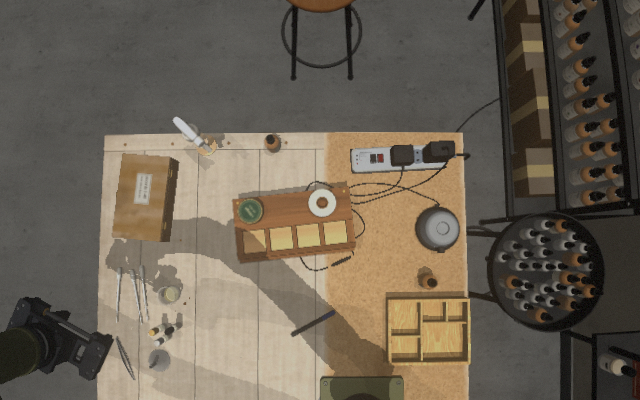

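View pics/side0.png

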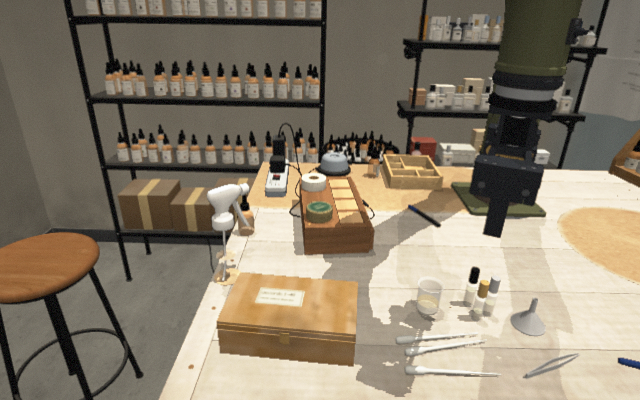

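The top view shows the case at about (235–355, 185–262). The tiles are near (256,240), (281,238), (308,235) and (334,233); the tin is at (251,210) and the roll at (322,203). Next I'll locate the tiles by colour mask.

```bash
cat > h.py <<'E'
import numpy as np,cv2
def ray(d,uv,z):
    K=np.array([[d['fx'],0,d['cx']],[0,d['fy'],d['cy']],[0,0,1]])
    p=cv2.undistortPoints(np.array(uv,float).reshape(-1,1,2),K,np.array(d['dist']))[:,0]
    v=np.c_[p,np.ones(len(p))]@d['R']; c=-d['R'].T@d['t']
    return c+v*((z-c[2])/v[:,2])[:,None]
E
python3 - <<'E'
import pickle,cv2,numpy as np
from h import *
d=pickle.load(open('top.pkl','rb'));im=d['image'][:,:,::-1].copy()
c=im[175:270,225:365];hsv=cv2.cvtColor(c,cv2.COLOR_BGR2HSV)
for p in[(256,242),(262,238),(281,238),(308,235),(334,233),(290,207)]:print(p,hsv[p[1]-175,p[0]-225])
m=((hsv[:,:,0]>15)&(hsv[:,:,0]<30)&(hsv[:,:,2]>190)).astype(np.uint8)
n,l,st,ce=cv2.connectedComponentsWithStats(m,connectivity=4)
for i in range(1,n):
    if st[i,4]>100:
        u=ce[i]+[225,175]; rc=cv2.minAreaRect(np.argwhere(l==i)[:,::-1].astype(np.float32));u2=np.array(rc[0])+[225,175]
        print(st[i],u,ray(d,u,.069),rc,ray(d,u2,.069))
cv2.imwrite('pics/crop.png',cv2.resize(c,None,fx=5.5,fy=5.5,interpolation=cv2.INTER_CUBIC))
E
```

```text
(256, 242) [ 15 114 147]
(262, 238) [ 20 106 194]
(281, 238) [ 21 102 198]
(308, 235) [ 21 103 196]
(334, 233) [ 22 101 200]
(290, 207) [ 14 136 135]
[  0   0  11  19 121] [228.47933884 183.61157025] [[0.57440589 0.31986684 0.069     ]] ((5.0, 9.0), (18.0, 10.0), 90.0) [[0.5734464  0.31615876 0.069     ]]
[ 36   0  53  15 604] [284.90066225 180.66059603] [[0.58083069 0.18421989 0.069     ]] ((62.0, 7.0), (14.0, 52.0), 90.0) [[0.57758477 0.17918471 0.069     ]]
[  0  20   8  29 130] [227.66923077 207.8       ] [[0.51626667 0.32068624 0.069     ]] ((3.5, 34.0), (28.0, 7.0), 90.0) [[0.51339511 0.31862958 0.069     ]]
[ 99  46  23  23 435] [334.97471264 231.95862069] [[0.45863734 0.06563397 0.069     ]] ((109.80001068115234, 56.900001525878906), (20.589765548706055, 21.20993995666504), 82.87498474121094) [[0.45877599 0.06604389 0.069     ]]
[ 72  49  23  23 429] [308.14918415 234.97202797] [[0.45169356 0.12872497 0.069     ]] ((83.10366821289062, 59.932926177978516), (20.65069580078125, 20.540266036987305), 83.6598129272461) [[0.45178549 0.12883207 0.069     ]]
[ 46  52  22  23 419] [281.29594272 237.86157518] [[0.44496573 0.19198572 0.069     ]] ((56.207313537597656, 62.86585235595703), (20.540264129638672, 20.31940460205078), 83.6598129272461) [[0.44495574 0.19219492 0.069     ]]
[ 26  55  14  16 112] [259.51785714 235.60714286] [[0.45026157 0.24357705 0.069     ]] ((35.750003814697266, 59.75000762939453), (19.091880798339844, 9.899494171142578), 45.0) [[0.45228134 0.24067097 0.069     ]]
[ 91  80  13  14 137] [321.18248175 261.22627737] [[0.39031274 0.09822622 0.069     ]] ((97.0, 86.5), (13.0, 12.0), 90.0) [[0.38967356 0.09631535 0.069     ]]
[ 61  83  22  12 117] [295.64957265 263.31623932] [[0.38546074 0.15801687 0.069     ]] ((71.5, 88.5), (21.0, 11.0), 0.0) [[0.38503423 0.15602224 0.069     ]]
```

View pics/crop.png

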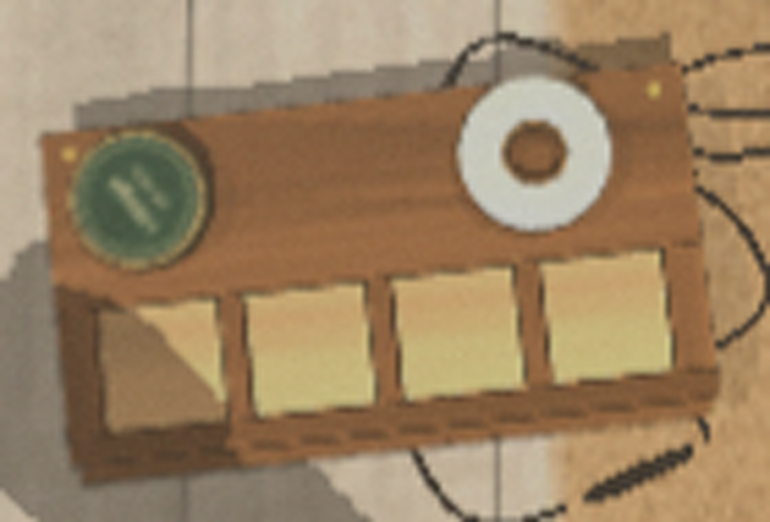

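{"api": "apply_moves", "payload": {"travel": [[2, -3.5, 0], [4, -7, 0], [6, -10.5, 0], [8, -14, 0], [10, -17.5, 0], [12, -21, 0], [14, -24.5, 0], [16, -28, -1]], "roll": [4, 8, 12, 16, 20, 24, 28, 31], "gripper": [0, 0, 0, 0, 0, 0, 0, 0], "newtons": 10}}

```text
clock: 0.77
tool_pos: [0.4257, 0.2852, 0.2438]
eef_rot: [0.526, -0.471, -0.526, -0.473]
contact_force: [1.1, 0.6, 0.2]
opening: 0.42
```

{"api": "apply_moves", "payload": {"travel": [[0.7, -1.5, -2], [1.4, -3.1, -4], [1.4, -3.1, -6], [1.4, -3.1, -8], [1.4, -3.1, -10], [1.4, -3.1, -11.5], [1.4, -3.1, -12.5], [1.4, -3.1, -12.5]], "roll": [0, 0, 0, 0, 0, 0, 0, 0], "gripper": [0, 0, 0, 0, 0, 0, 0, 0]}}

```text
clock: 1.43
tool_pos: [0.4374, 0.2547, 0.116]
eef_rot: [-0.525, 0.474, 0.526, 0.472]
contact_force: [-0.7, -0.5, 0.0]
opening: 0.007
```

Run:
```python
from plant import r,cams
import cv2,pickle,numpy as np
s=r.get_state();print(s['clock'],s['tool_pos'],s['eef_rot'],s['contact_force'],s['opening'])
o=[]
for n,(y,x,h,w) in dict(top=(170,220,105,145),side=(150,270,110,145)).items():
    d=cams.snapshot(n);pickle.dump(d,open(n+'1.pkl','wb'));o.append(cv2.resize(d['image'][y:y+h,x:x+w,::-1],(395,290),interpolation=cv2.INTER_CUBIC))
cv2.imwrite('pics/b.png',np.hstack(o))
```

```text
1.4333 [0.43739371 0.25471409 0.11595536] [-0.52517739  0.47444452  0.52571829  0.47192308] [-0.68447061 -0.4897179   0.03725567] 0.006913518991487498
```

View pics/b.png

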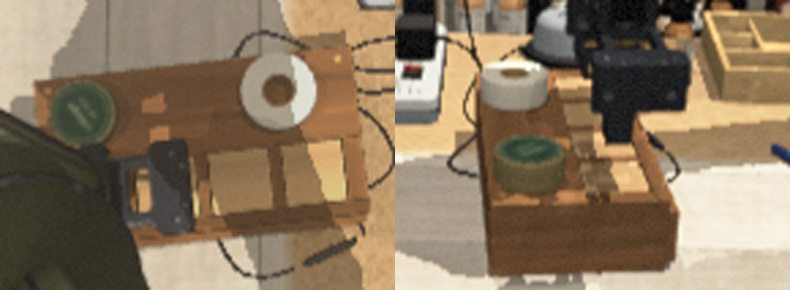

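Run:
```python
import pickle,cv2,numpy as np
P=dict(tip=[.4374,.2547,.102],T4=[.4382,.2553,.069],T3=[.445,.1921,.069],T1=[.4588,.0658,.069],body=[.4374,.2547,.18])
for n,o,k in(('top1',(220,170),(395/145,290/105)),('side1',(270,150),(395/145,290/110))):
    d=pickle.load(open(n+'.pkl','rb'))
    for a,X in P.items():
        uv=cv2.projectPoints(np.array([X]),cv2.Rodrigues(d['R'])[0],d['t'],np.array([[d['fx'],0,d['cx']],[0,d['fy'],d['cy']],[0,0,1]]),np.array(d['dist']))[0].ravel()
        print(n,a,uv,(uv-o)*k)
```

```text
top1 tip [252.38370871 241.09652033] [ 88.21768924 196.36181807]
top1 T4 [254.53148642 240.72799404] [ 94.06853197 195.34398354]
top1 T3 [281.24761414 237.84699543] [166.84694885 187.38693976]
top1 T1 [334.90371592 231.88950873] [313.01357095 170.93292887]
top1 body [245.98978889 241.17014528] [ 70.79976972 196.56516314]
side1 tip [350.87551089 202.97891818] [220.31604691 139.67169339]
side1 T4 [349.77487401 216.16339164] [217.31776023 174.43075977]
side1 T3 [345.72368512 203.64595018] [206.28176291 141.43023228]
side1 T1 [338.85433441 182.66787687] [187.56870408  86.12440265]
side1 body [352.76384899 170.37188041] [225.46014034  53.70768473]
```

In this crop the fingertip is where tile 4 should be, so the hand is over tile 4. I'll go down and press gently.

{"api": "apply_moves", "payload": {"travel": [[0.1, 0, -1], [0.1, 0, -2], [0.1, 0, -2.8], [0.1, 0, -3.0], [0.1, 0, -3.1], [0.1, 0, -3.2], [0.1, 0, -3.3], [0.1, 0, -3.3]], "roll": [0, 0, 0, 0, 0, 0, 0, 0], "gripper": [0, 0, 0, 0, 0, 0, 0, 0]}}

```text
clock: 2.2
tool_pos: [0.4395, 0.2554, 0.0848]
eef_rot: [-0.525, 0.473, 0.525, 0.473]
contact_force: [-0.1, 0.8, -0.4]
opening: 0.006
```

{"api": "apply_moves", "payload": {"travel": [[0, 0, -0.05], [0, 0, -0.1], [0, 0, -0.15], [0, 0, -0.2], [0, 0, -0.25], [0, 0, -0.3], [0, 0, -0.3], [0, 0, -0.3]], "roll": [0, 0, 0, 0, 0, 0, 0, 0], "gripper": [0, 0, 0, 0, 0, 0, 0, 0]}}

```text
clock: 2.87
tool_pos: [0.4395, 0.2554, 0.0825]
eef_rot: [0.526, -0.473, -0.525, -0.474]
contact_force: [-0.9, -1.1, 9.0]
opening: 0.008
```

{"api": "apply_moves", "payload": {"travel": [[0, 0, -0.03], [0, 0, -0.06], [0, 0, -0.1], [0, 0, -0.1], [0, 0, -0.1], [0, 0, -0.1], [0, 0, -0.1], [0, 0, -0.1]], "roll": [0, 0, 0, 0, 0, 0, 0, 0], "gripper": [0, 0, 0, 0, 0, 0, 0, 0]}}

```text
clock: 3.53
tool_pos: [0.4395, 0.2554, 0.082]
eef_rot: [0.526, -0.473, -0.525, -0.474]
contact_force: [-1.5, -1.3, 13.7]
opening: 0.005
```

Tile 4 is stiff at about 9 N/mm, so it's bedded on rubber. Next is tile 3.

{"api": "apply_moves", "payload": {"travel": [[0, 0, 2], [0.2, -2, 2], [0.4, -4.5, 2], [0.5, -6.3, 2], [0.5, -6.3, 1.2], [0.5, -6.3, 0.6], [0.5, -6.3, 0.4], [0.5, -6.3, 0.3]], "roll": [0, 0, 0, 0, 0, 0, 0, 0], "gripper": [0, 0, 0, 0, 0, 0, 0, 0]}}

```text
clock: 4.2
tool_pos: [0.444, 0.1937, 0.0831]
eef_rot: [-0.525, 0.473, 0.526, 0.473]
contact_force: [-0.2, 0.1, 3.5]
opening: 0.001
```

{"api": "apply_moves", "payload": {"travel": [[0, 0, -0.05], [0, 0, -0.1], [0, 0, -0.15], [0, 0, -0.2], [0, 0, -0.25], [0, 0, -0.3], [0, 0, -0.3], [0, 0, -0.3]], "roll": [0, 0, 0, 0, 0, 0, 0, 0], "gripper": [0, 0, 0, 0, 0, 0, 0, 0]}}

```text
clock: 4.87
tool_pos: [0.444, 0.1937, 0.082]
eef_rot: [-0.526, 0.472, 0.526, 0.473]
contact_force: [-3.5, -0.0, 14.6]
opening: 0.009
```

Tile 3 is stiff too: 14.6 N at 0.082. Next is tile 2.

{"api": "apply_moves", "payload": {"travel": [[0, 0, 2], [0.2, -2, 2], [0.5, -4.5, 2], [0.8, -6.4, 2], [0.8, -6.4, 1.2], [0.8, -6.4, 0.6], [0.8, -6.4, 0.4], [0.8, -6.4, 0.3]], "roll": [0, 0, 0, 0, 0, 0, 0, 0], "gripper": [0, 0, 0, 0, 0, 0, 0, 0]}}

```text
clock: 5.53
tool_pos: [0.4521, 0.1299, 0.0832]
eef_rot: [-0.526, 0.473, 0.526, 0.473]
contact_force: [-0.8, -0.3, 2.6]
opening: 0.009
```

{"api": "apply_moves", "payload": {"travel": [[0, 0, -0.05], [0, 0, -0.1], [0, 0, -0.15], [0, 0, -0.2], [0, 0, -0.25], [0, 0, -0.3], [0, 0, -0.3], [0, 0, -0.3]], "roll": [0, 0, 0, 0, 0, 0, 0, 0], "gripper": [0, 0, 0, 0, 0, 0, 0, 0]}}

```text
clock: 6.2
tool_pos: [0.4527, 0.1288, 0.0808]
eef_rot: [-0.525, 0.473, 0.525, 0.474]
contact_force: [-1.4, 3.8, 3.7]
opening: 0.002
```

Tile 2 gives: only 3.7 N at about 2.4 mm down. I'll press it further in.

{"api": "apply_moves", "payload": {"travel": [[0, 0, -0.05], [0, 0, -0.1], [0, 0, -0.15], [0, 0, -0.2], [0, 0, -0.25], [0, 0, -0.3], [0, 0, -0.35], [0, 0, -0.35]], "roll": [0, 0, 0, 0, 0, 0, 0, 0], "gripper": [0, 0, 0, 0, 0, 0, 0, 0]}}

```text
clock: 6.87
tool_pos: [0.4527, 0.1286, 0.0774]
eef_rot: [0.525, -0.473, -0.525, -0.474]
contact_force: [-0.7, 4.1, 7.1]
opening: 0.003
```

{"api": "apply_moves", "payload": {"travel": [[0, 0, 0], [0, 0, 0], [0, 0, 1], [0, 0, 3], [0, 0, 6], [0, 0, 9], [0, 0, 12], [0, 0, 15]], "roll": [0, 0, 0, 0, 0, 0, 0, 0], "gripper": [0, 0, 0, 0, 0, 0, 0, 0]}}

```text
clock: 7.53
tool_pos: [0.4515, 0.1261, 0.2279]
eef_rot: [-0.525, 0.475, 0.525, 0.472]
contact_force: [1.0, 0.3, -0.1]
opening: 0.004
```

{"api": "apply_moves", "payload": {"travel": [[-1, 3, 0.5], [-2, 6, 1], [-3, 9, 1.5], [-4, 12, 2], [-5, 15, 2], [-6, 18, 2], [-7, 21, 2], [-8, 24, 2]], "roll": [0, 0, 0, 0, 0, 0, 0, 0], "gripper": [0, 0, 0, 0, 0, 0, 0, 0]}}

```text
clock: 8.2
tool_pos: [0.3723, 0.3675, 0.2464]
eef_rot: [0.526, -0.475, -0.524, -0.473]
contact_force: [1.3, 0.5, 0.8]
opening: 0.004
```

{"api": "apply_moves", "payload": {"travel": [[-1, 2, 0], [-2, 4, 0], [-3, 6, 0], [-4, 8, 0], [-4, 8, 0], [-4, 8, 0], [-4, 8, 0], [-4, 8, 0]], "roll": [0, 0, 0, 0, 0, 0, 0, 0], "gripper": [0, 0, 0, 0, 0, 0, 0, 0]}}

```text
clock: 8.87
tool_pos: [0.3337, 0.4461, 0.2467]
eef_rot: [0.526, -0.475, -0.524, -0.473]
contact_force: [-0.0, 0.4, 0.7]
opening: 0.009
```

Run:
```python
from plant import r,cams
import cv2,pickle,numpy as np
s=r.get_state();print(s['clock'],s['tool_pos'],s['contact_force'],abs(s['qd']).max() if hasattr(s['qd'],'max') else s['qd'])
o=[]
for n,(y,x,h,w) in dict(top=(170,220,110,150),side=(150,270,110,150)).items():
    d=cams.snapshot(n);pickle.dump(d,open(n+'2.pkl','wb'));o.append(cv2.resize(d['image'][y:y+h,x:x+w,::-1],(400,293),interpolation=cv2.INTER_CUBIC))
cv2.imwrite('pics/c.png',np.hstack(o))
```

```text
8.8667 [0.33370455 0.44613113 0.24668547] [-0.02284118  0.35793202  0.67973235] 0.008724766850154348
```

View pics/c.png

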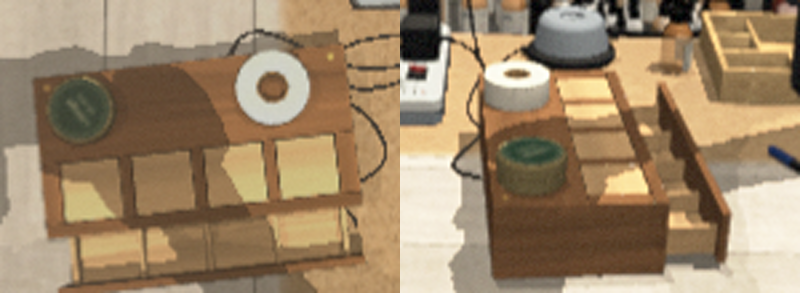

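The drawer is visibly out, and the tin and roll are still in place. I'll check how far it stands out from its front's outer top edge, at about crop (210,276).

Run:
```python
import pickle,cv2,numpy as np
from h import *
d=pickle.load(open('top2.pkl','rb'))
f=np.array([-.994,-.108]);t2=np.array([.4484,.1605])
g=cv2.cvtColor(d['image'],cv2.COLOR_RGB2GRAY)
for u in(280,298,315):
    print(u,g[262:284,u])
    for v in(270,272,274,276,278):print(v,round(float((ray(d,[u,v],.057)[0,:2]-t2)@f-.048)*1000,1),end='; ')
    print()
```

```text
280 [169 165 160 162 164 167 142 112 115 117  99  72  91 104  99 113 163 182
 180 179 179 178]
270 27.1; 272 31.8; 274 36.5; 276 41.2; 278 45.8; 
298 [110 108 106 106 108 106 106 103  99  77  69  74  74  80 104 117 118 119
 118 116 125 134]
270 31.7; 272 36.3; 274 41.0; 276 45.7; 278 50.4; 
315 [108 110 109 112 115 119 109  85  66  73  75  72  87  94  98  97  93  95
  97  95  98  99]
270 36.0; 272 40.7; 274 45.3; 276 50.0; 278 54.7;
```

```bash
python3 -c "
from plant import r
print(r.finish_job())"
```

```text
the job is handed in; nothing more can be done
None
```

The drawer is open, and I handed the job in about 9 s into the 48 s allowed.

- **Finding the catch:** I counted tiles from the robot's right and felt with shut fingertips, starting at the left. Tile 4 (13.7 N) and tile 3 (14.6 N) were stiff at about 10 N/mm, so both are on rubber. Tile 2 gave, with only 3.7 N about 2.5 mm down. I pressed it in about 5.8 mm at 7 N, then lifted straight up and moved the hand off to the left. I did not test tile 1.
- **Last checks:** The top picture puts the outer edge of the drawer front about 45 mm out at all three places measured, which is its stop. The tin and the label roll look unmoved on the ledge. The arm is still and clear of everything, with a residual force reading under 1 N. No check failed or disagreed.

I measured no force above 15 N at the end of any move. I did not compare the dropper bottles, warmer or spray with their starting positions, but the hand stayed well clear of them.

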